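Pair the amber filter and cell, and hold the cell in the photometer's light path

TASK

Set up the shop's coolant photometer for its amber check: take the amber filter out of the rack, slide it down into the slot in the top of the lamp head until it is fully home, and let go of it. Then pick up the matching amber reference cell with the fingers on its two frosted sides only, never on its clear windows, and hold it upright and still in the middle of the light path, half-way between the two lenses and level with them, windows facing the lenses and touching nothing but the fingers; finish while you are still holding it there. Leave the green filter and the green cell standing where they are.

Things in the scene. Friction and masses are not known exactly. Their poses are not given: they have to be found in the camera images.
- amber_filter_tab (a point): Grip point of the amber filter, on the axis of its ribbed amber-orange tab (26 mm wide in x, 10 mm thick in y, 26 mm tall, standing on the filter's frame); 16 mm above the frame, 10 mm below the tab's top, 60 mm above the filter's underside. Grip across the thickness (along y). x along the frame's width, y through the glass, z up
- amber_filter_frame (a point): Centre of the amber filter's black frame, 40 mm (x) x 8 mm (y) x 44 mm tall, with amber glass in it; 22 mm above its underside, 38 mm below the grip point, same axes, lower edges bevelled 1.3 mm (y) and 2 mm (x). Symmetric: either way round is right. 50 g. It stands upright in a slot of the rack, its lowest 18 mm inside
- amber_filter: The amber filter as a whole; origin at the centre of its underside, same axes
- green_filter_tab (a point): Green filter, not wanted: like the amber one but with green glass and tab; this point as on the amber one. It stands in the rack's other slot, 56 mm away
- filter_rack: Black rack block 54 mm (x) x 100 mm (y) x 24 mm tall, fixed; origin at the centre of its underside, on the board. Two slots at y = -28 and +28 mm, 43 mm long in x, 11 mm wide in y, 18 mm deep; which filter is in which slot varies
- photometer: Photometer, fixed, turned by up to 0.2 rad; origin at its underside on the board, below the middle of the gap. Base 80 mm (x) x 212 mm (y), top 19 mm up. Light grey lamp head (y = -34 to -102 mm) and receiver head with the read-out (y = 34 to 100 mm), 58 mm wide in x, tops 91 mm up. From each a lens barrel, 27 mm in diameter, stands 6 mm out into the gap
- filter_slot (a point): Centre of the mouth of the filter slot, level with the top of the lamp head; photometer axes. The slot is 43 mm (x) x 11 mm (y), with a 3 mm chamfer at the mouth, 36 mm deep; a filter that is fully home has its frame's centre 14 mm below this point and its grip point 24 mm above it
- light_path (a point): Middle of the light path, half-way between the two lens faces, which are 56 mm apart, and 75 mm above the board; y runs along the beam from lamp to receiver, z up
- amber_cell_mid (a point): Middle of the amber reference cell: 28 mm across its two frosted white sides (facing +x and -x) x 24 mm across its two clear amber windows (+y and -y) x 62 mm tall, with a black foot (4 mm) and a narrower amber-orange cap (the top 7 mm); about 80 g. It stands upright, turned by up to 0.8 rad; this point is on its axis, 31 mm above the foot's underside
- amber_cell: The amber cell as a whole; origin at the centre of its foot's underside, same axes
- amber_cell_sides: The amber cell's two frosted white sides, 24 mm wide, from 4 to 55 mm above the foot's underside: the only faces to grip. Origin as the cell's
- amber_cell_windows: The glass between the sides, with the two clear windows (22 mm wide) that the fingers must not touch. Origin as the cell's
- green_cell_mid (a point): Green reference cell, not wanted: like the amber cell but with green glass and cap; this point as on the amber one. The two cells stand at least 60 mm apart, and swap places
- work_board: Plywood board 400 x 400 mm, fixed, on battens across the hardware trays; it carries the rack, the cells and the photometer. Origin at the centre of its upper face, 98 mm above the counter. A few small tools lie along its near edge
Things that resemble listed ones, but are neither listed nor needed, are in the scene too. What is shaped like the amber_filter but purple is not meant.

How it is judged:
On the way, in this order (a step that is already met when the one before it is completed fails the run):
1. the amber filter is fully home in the lamp head's slot and let go (horizontal distance between amber_filter_frame and filter_slot below 0.005 m and z of amber_filter_frame in the frame of filter_slot below -0.011 m and angle between the z axis of amber_filter_frame and the z axis of filter_slot, either way round below 0.12 rad and contact force between amber_filter and the fingers below 0.1 N), for 0.2 s.
2. the amber cell is held by its frosted sides, lifted off the board (contact force between amber_cell_sides and the fingers above 1 N and z of amber_cell_mid in the frame of work_board above 0.045 m and contact force between amber_cell and work_board below 0.1 N), for 0.2 s.
At the end, for the whole second after the job is handed in: amber filter home in the slot (to 3 mm) and let go; amber cell held by its frosted sides, still, touching nothing else, its middle within 6 mm sideways, 10 mm along the beam and 12 mm in height of the light path's middle, upright and square to the beam within 0.15 rad (all of step 1 and contact force between amber_cell_sides and the fingers above 1 N and x of amber_cell_mid in the frame of light_path between -0.006 and 0.006 m and y of amber_cell_mid in the frame of light_path between -0.01 and 0.01 m and z of amber_cell_mid in the frame of light_path between -0.012 and 0.012 m and angle between amber_cell_mid's own z axis and vertical below 0.15 rad and angle between the y axis of amber_cell_mid and the y axis of light_path, either way round below 0.15 rad and contact force between amber_cell and photometer below 0.1 N and contact force between amber_cell and work_board below 0.1 N and linear speed of amber_cell below 0.02 m/s and angular speed of amber_cell below 0.2 rad/s); the arm keeps its last pose, push and grip.
It fails at once if the fingers touch the amber cell's clear windows (contact force between amber_cell_windows and the fingers above 0.3 N).
It fails at once if the green filter is shifted by more than 15 mm (distance of green_filter_tab from where it was at the start of the episode above 0.015 m).
It fails at once if the green cell is shifted by more than 15 mm (distance of green_cell_mid from where it was at the start of the episode above 0.015 m).
It also fails if it takes over 48 s, if anything falls off the work surface, if the arm or the gripper's body presses on something with over 40 N, if the wrist force passes 120 N, or if a joint passes its speed limit or range.

ROBOT

A 6-joint arm with a two-finger parallel gripper is mounted at the origin on the work surface; the furniture and walls round the work are solid. World frame = base frame: x ahead of the robot, y to its left, z up, the work surface at z = 0. Lengths are in m, angles in rad, forces in N, time in s.
With the tool pointing down it reaches from about 0.325 to 0.775 m from the base axis. Payload 9.3 kg.
Tool frame: the origin (TCP) lies at the very end of the fingers, on their centre line; the grasp point (between the pads) lies 19 mm behind it; z points along the fingers, y is the line along which they close (so a half turn about z gives the same grasp; the last joint's range is limited). The gripper opens to 85 mm and grips with 20 to 120 N. Pads are 22 mm wide; open, the fingers measure 114 mm over their backs; the gripper's body (76 mm by 85 mm) begins 54 mm behind the grasp point. The pads swing forward as they close: fully open they stand 13 mm farther back than shut.
Start: joints at [0.971, 0.259, 0.021, 1.334, 0, 1.418], TCP at [0.238, 0.496, 0.199] pointing down, gripper open.
Joint ranges: [-3.04, 3.04], [-0.91, 1.82], [-1.04, 1.36], [-1.92, 1.95], [-1.52, 1.45], [-3.14, 3.14]. Speed limits (rad/s): [2.22, 2.22, 2.79, 3.14, 3.14, 3.14].

INTERFACE

Orientations are given as a unit quaternion [w, x, y, z].
In Python, from plant import arm gives the robot as it stands.
- The arm moves only by the shell command python3 -m pendant 'ROWS' [FORCE]. ROWS is JSON, a list of rows, each a list of 3 entries, a list of its own where there are three numbers: the turn, a rotation vector about the tool's x, y, z in degrees, then the shift along the tool's x, y, z in cm, then the opening in per cent of the stroke, from 0 (shut) to 100 (fully open). A call has 1 to 5 rows; each row is the pose to reach, as a shift and turn from the pose commanded when the call began, along the tool's axes at that moment; what a row does not reach only later rows make up. A row lasts 1/10 s, in which the tool goes at most 50 mm and 8.59 degrees, less where a joint would pass 70% of its speed; a pose out of reach is approached as far as the arm can. A call with a gripper value outside its range is refused whole. The fingers move at their own pace and stop on an object; FORCE is the grip in N (left out, the last holds). Time passes only in rows, so rows that repeat a pose let the fingers close. It gives the time, the measured TCP pose, the force, the opening and the grip force at its end, in the units of the state.
- arm.get_state(): the state, without advancing time (a new reading comes with each control period).
- arm.camera(name): name is "scene" or "side" or "wrist"; returns (picture, depth): 400x640x3 uint8, red, green, blue; 400x640 float32, m along the optical axis (not along the pixel's ray), 0 where there is no reading.
- arm.camera_info(name): a dict with "mtx" (3x3 intrinsics, pixels), "rvec" (rotation vector, rad) and "tvec" (3), from world to camera coordinates, as OpenCV has them; the wrist camera has in their place "T_tool_cam" (4x4, takes a point from camera to tool coordinates, whose origin is the TCP and whose axes are the flange's). Camera axes: x right, y down, z forward; pixel columns grow to the right and rows downward; lengths in m; the calibration is good to about 2 mm. A picture is of the moment at which its call begins: read the wrist's pose just before it. camera_info takes no time and is no camera call.
- arm.hand_in(): hands the job in; it is judged then, once.
Trained networks look in the newest picture that a camera, given by its name, has taken for a name from the list of things; names that differ only in an ending like _2 or _b are one class to them, and where a whole thing is asked for, a point or a joint stands for the part that bears it (a point fixed in the world has none). Each returns a list of dicts, best first, with "score" (0 to 1); they miss things now and then, are a little off and sometimes report something else, mostly with a low value. They report only what shows in the picture. A call takes as long as a camera call. They do not tell look-alikes from the thing itself.
- arm.search_frame(label, camera): "pixel" ([column, row] in pixels, amid what is visible of it).
- arm.silhouettes(label, camera): "pixels" (400x640 bool, what is visible of it) and "pixel" ([column, row] in pixels, amid what is visible of it).
The state is a dict: "t": time; "joint_pos": joint angles; "joint_vel": joint speeds; "joint_torque": joint torques, N m; "tcp_pos": TCP position; "orientation": TCP orientation; "ft_force": force on the tool from outside, world axes, zero at the start; "wrist_torque": the same for the moment, N m; "grip_width": finger opening in m; "finger_force": force on a finger pad.
Only numpy, scipy, OpenCV 4.12 (cv2) and the standard library are available. Lean on these libraries where they do the work, as an engineer would, in place of code of your own. Each camera call takes 0.05 s, during which the arm holds its last target. There are 200 camera calls.

## Working session

There is one attempt and no reset: what is moved stays moved. The work goes in short steps, Python scripts to look and compute and a shell command to move; the robot and the scene stay as the last step left them, time stands still between calls to the robot, and variables do not carry over. Pictures are saved under pics/ and viewed, at most 13 in all, crops included, and the job is handed in when it is done.

```bash
ls; mkdir -p pics; cat > h.py <<'E'
import numpy as np, cv2
from scipy.spatial.transform import Rotation as R
from plant import arm
def cam(name):
    s=arm.get_state(); img,d=arm.camera(name); i=arm.camera_info(name); K=np.array(i["mtx"])
    if "T_tool_cam" in i:
        q=s["orientation"]; T=np.eye(4); T[:3,:3]=R.from_quat([q[1],q[2],q[3],q[0]]).as_matrix(); T[:3,3]=s["tcp_pos"]
        T=T@np.array(i["T_tool_cam"])
    else:
        W=np.eye(4); W[:3,:3]=cv2.Rodrigues(np.array(i["rvec"],float))[0]; W[:3,3]=np.ravel(i["tvec"]); T=np.linalg.inv(W)
    return img,d,K,T
def cloud(d,K,T):
    v,u=np.indices(d.shape); P=np.stack([(u-K[0,2])/K[0,0]*d,(v-K[1,2])/K[1,1]*d,d],-1)
    P=P@T[:3,:3].T+T[:3,3]; P[d<=0]=np.nan; return P
def toolmove(dp_world):
    s=arm.get_state(); q=s["orientation"]; return R.from_quat([q[1],q[2],q[3],q[0]]).as_matrix().T@np.array(dp_world)*100
E
python3 - <<'E'
from h import *
s=arm.get_state(); print(s["t"],s["tcp_pos"],s["orientation"],s["grip_width"])
for n in ["scene","side"]:
    img,d,K,T=cam(n); P=cloud(d,K,T); cv2.imwrite(f"pics/{n}0.png",img[...,::-1]); np.savez(f"{n}0.npz",img=img,P=P,d=d,K=K,T=T)
    print(n,"campos",T[:3,3])
    for l in ["amber_filter_tab","amber_filter_frame","green_filter_tab","filter_rack","photometer","filter_slot","light_path","amber_cell_mid","green_cell_mid","work_board"]:
        for r in arm.search_frame(l,n)[:3]:
            c,rw=map(int,r["pixel"]); print(l,round(r["score"],2),(c,rw),np.round(P[rw,c],3))
E
```

```text
pics
0.0 [0.23748658 0.49573179 0.19856148] [-2.47338403e-04  2.21564717e-01  9.75145447e-01 -6.10638431e-04] 0.08548369251242287
scene campos [-0.02698704 -0.25579468  0.68998637]
amber_filter_tab 0.75 (297, 236) [0.415 0.041 0.157]
amber_filter_frame 0.84 (442, 235) [ 0.678 -0.171  0.039]
amber_filter_frame 0.74 (294, 234) [0.417 0.049 0.156]
green_filter_tab 0.63 (325, 246) [ 0.422 -0.013  0.153]
green_filter_tab 0.59 (259, 215) [0.448 0.152 0.13 ]
filter_rack 0.96 (312, 254) [0.417 0.01  0.124]
photometer 0.61 (302, 179) [0.604 0.148 0.12 ]
filter_slot 0.68 (304, 174) [0.624 0.155 0.118]
light_path 0.82 (301, 173) [0.623 0.162 0.119]
amber_cell_mid 0.91 (263, 211) [0.45  0.142 0.144]
green_cell_mid 0.65 (211, 197) [0.43  0.256 0.146]
work_board 0.69 (257, 242) [0.41  0.132 0.098]
work_board 0.59 (326, 246) [ 0.422 -0.016  0.154]
work_board 0.57 (301, 179) [0.606 0.151 0.118]
side campos [ 0.11503456 -0.58280372  0.73421169]
amber_filter_tab 0.81 (411, 259) [ 0.685 -0.174  0.032]
amber_filter_tab 0.68 (275, 219) [0.417 0.041 0.153]
amber_filter_frame 0.8 (414, 259) [ 0.685 -0.182  0.038]
amber_filter_frame 0.55 (278, 219) [0.424 0.038 0.152]
green_filter_tab 0.69 (292, 231) [ 0.429 -0.017  0.151]
filter_rack 0.6 (283, 241) [ 0.409 -0.007  0.122]
photometer 0.7 (312, 180) [0.565 0.097 0.177]
filter_slot 0.72 (311, 177) [0.567 0.104 0.183]
light_path 0.81 (313, 179) [0.566 0.094 0.182]
light_path 0.44 (245, 181) [0.438 0.25  0.142]
amber_cell_mid 0.5 (272, 199) [0.462 0.138 0.135]
green_cell_mid 0.48 (245, 181) [0.438 0.25  0.142]
green_cell_mid 0.39 (277, 219) [0.421 0.038 0.153]
green_cell_mid 0.31 (290, 229) [ 0.425 -0.017  0.159]
work_board 0.69 (269, 224) [0.422 0.091 0.1  ]
```

```bash
python3 - <<'E'
from h import *
z=np.load("scene0.npz"); a=z["img"][130:290,180:470,::-1]
cv2.imwrite("pics/crop0.png",cv2.resize(a,None,fx=2.75,fy=2.75,interpolation=cv2.INTER_CUBIC))
E
```

```text
(no output)
```

View pics/crop0.png

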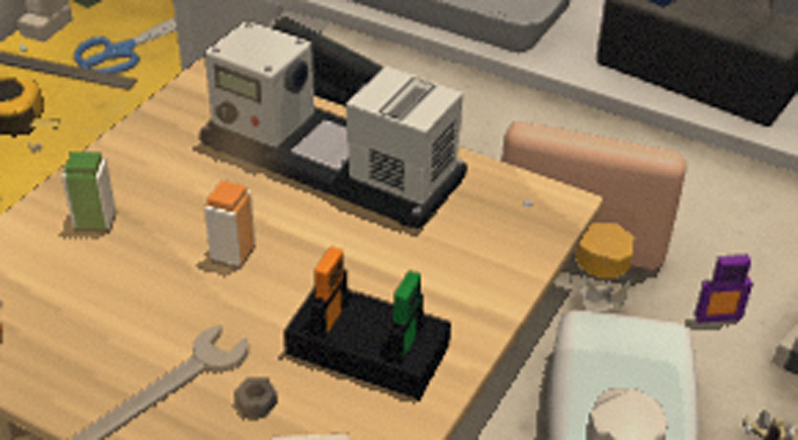

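The crop shows these candidates:
- **Amber filter:** orange tab in the rack at scene px (300,230). It is the only orange tab in the rack, so it fits.
- **Green filter:** px (328,243), not wanted.
- **Purple look-alike:** px (442,235), off the board and not meant.
- **Amber cell:** orange cap at px (263,211).
- **Green cell:** px (211,197).
- **Lamp head:** the head with the slot, at px (328,168).

```bash
cat >> h.py <<'E'
def rect(xy):
    r=cv2.minAreaRect(xy.astype(np.float32)*1000); return np.round(r[0],1),np.round(r[1],1),round(r[2],1)
def report(img,P):
    hsv=cv2.cvtColor(img,cv2.COLOR_RGB2HSV); H,S,V=[hsv[...,i].astype(int) for i in range(3)]
    org=(H<22)&(H>4)&(S>170)&(V>110); grn=(H>45)&(H<80)&(S>110); x,y,z=P[...,0],P[...,1],P[...,2]
    gry=(S<50)&(V>90)
    def show(n,m):
        m=cv2.morphologyEx(m.astype(np.uint8),cv2.MORPH_OPEN,np.ones((2,2)))
        k,lab,st,_=cv2.connectedComponentsWithStats(m)
        for j in range(1,k):
            if st[j,4]<15: continue
            q=P[lab==j]; v,u=np.where(lab==j); print(n,st[j,4],"px",int(u.mean()),int(v.mean()),"z",np.round(np.percentile(q[:,2],[5,50,98]),3),"med",np.round(np.median(q[:,:2],0),3),"rect mm",*rect(q[:,:2]))
    on=(x>.3)&(x<.8)&(y>-.08)&(y<.36)
    show("amber top",org&on&(z>.150)); show("green top",grn&on&(z>.150)); show("head top",gry&on&(z>.184)&(z<.196))
E
python3 - <<'E'
from h import *
for n in ["scene","side"]:
    z=np.load(n+"0.npz"); print(n); report(z["img"],z["P"])
s=arm.get_state(); print(R.from_quat(np.roll(s["orientation"],-1)).as_matrix().round(3)); print(np.array(arm.camera_info("wrist")["T_tool_cam"]).round(3), arm.camera_info("wrist")["mtx"])
E
```

```text
scene
amber top 22 px 445 61 z [0.371 0.373 0.374] med [ 0.795 -0.074] rect mm [795.4 -73.8] [17.1  7. ] 80.9
amber top 82 px 262 201 z [nan nan nan] med [nan nan] rect mm [460.2 149. ] [20.4 14.8] 12.2
amber top 94 px 299 228 z [0.149 0.17  0.177] med [0.421 0.041] rect mm [460.   54.8] [95.8 12. ] 21.7
green top 48 px 210 189 z [0.157 0.161 0.163] med [0.437 0.259] rect mm [438.3 260.7] [15.3 17.7] 30.4
green top 114 px 328 238 z [nan nan nan] med [nan nan] rect mm [465.7  -3. ] [96.3 10.6] 17.5
head top 485 px 274 148 z [nan nan nan] med [nan nan] rect mm [636.4 208.5] [ 66.4 147.3] 88.9
head top 581 px 327 167 z [nan nan nan] med [nan nan] rect mm [707.2 115.4] [314.6  55. ] 24.5
side
amber top 41 px 271 191 z [0.147 0.158 0.162] med [0.465 0.141] rect mm [463.8 143.2] [19.  12.7] 17.1
amber top 28 px 279 212 z [0.166 0.171 0.175] med [0.43  0.039] rect mm [429.9  38.2] [21.2  3.8] 5.0
green top 35 px 243 175 z [0.15  0.157 0.162] med [0.436 0.256] rect mm [437.6 256. ] [11.8 21. ] 62.5
green top 28 px 293 223 z [0.167 0.171 0.175] med [ 0.434 -0.017] rect mm [433.8 -17.4] [ 3.9 22. ] 88.7
head top 253 px 299 157 z [0.183 0.189 0.192] med [0.593 0.2  ] rect mm [660.8 303.1] [305.6  75.7] 55.6
head top 332 px 326 177 z [nan nan nan] med [nan nan] rect mm [649.3  90.8] [162.8  54.7] 30.3
[[-0.902  0.432  0.   ]
 [ 0.432  0.902  0.   ]
 [-0.     0.    -1.   ]]
[[ 0.    -0.95  -0.313  0.08 ]
 [ 1.     0.    -0.    -0.   ]
 [ 0.    -0.313  0.95  -0.175]
 [ 0.     0.     0.     1.   ]] [[284.7058619    0.         324.01116049]
 [  0.         284.7058619  196.33749417]
 [  0.           0.           1.        ]]
```

```bash
python3 -m pendant '[[[0,0,-30],[-17,-13.5,-7],35],[[0,0,-30],[-17,-13.5,-7],35],[[0,0,-30],[-17,-13.5,-7],35],[[0,0,-30],[-17,-13.5,-7],35],[[0,0,-30],[-17,-13.5,-7],35]]'; python3 -c "
from h import *
print(toolmove(np.array([.43,.1,.27])-arm.get_state()['tcp_pos']), arm.get_state()['joint_pos'])"
```

```text
t: 1.6
tcp_pos: [0.3332, 0.2989, 0.2702]
orientation: [0.001, -0.04, 0.999, 0.0]
ft_force: [0.7, 0.1, -0.5]
grip_width: 0.0299
finger_force: 0.0
[ -8.05302604 -20.6007627    0.02493211] [ 5.43468300e-01  6.86096219e-02 -3.51425976e-02  1.46598914e+00
 -2.50355253e-04  4.63181387e-01]
```

```bash
python3 -m pendant '[[[0,0,0],[-8,-20.5,0],35],[[0,0,0],[-8,-20.5,0],35],[[0,0,0],[-8,-20.5,0],35],[[0,0,0],[-8,-20.5,0],35],[[0,0,0],[-8,-20.5,0],35]]'; python3 - <<'E'
from h import *
img,d,K,T=cam("wrist"); P=cloud(d,K,T); cv2.imwrite("pics/w1.png",img[...,::-1]); np.savez("w1.npz",img=img,P=P,d=d,K=K,T=T); report(img,P)
E
```

```text
t: 2.1
tcp_pos: [0.4294, 0.0992, 0.2691]
orientation: [0.0, -0.037, 0.999, -0.0]
ft_force: [-0.3, 1.4, -1.2]
grip_width: 0.03
finger_force: 0.0
amber top 151 px 269 182 z [0.171 0.174 0.175] med [0.425 0.045] rect mm [442.5  41.9] [12.6 53.4] 80.3
amber top 318 px 368 218 z [nan nan nan] med [nan nan] rect mm [479.4 153.4] [51.9 18.9] 12.7
green top 178 px 211 185 z [nan nan nan] med [nan nan] rect mm [435.2 -11.3] [23.5  8.3] 6.0
green top 388 px 475 204 z [nan nan nan] med [nan nan] rect mm [441.1 261.5] [21.5 19.1] 35.2
head top 1010 px 312 326 z [nan nan nan] med [nan nan] rect mm [614.4  96.1] [390.1  44.3] 4.2
head top 87 px 288 328 z [0.173 0.187 0.19 ] med [0.594 0.071] rect mm [596.3  70.2] [38.6  3.1] 1.9
head top 149 px 414 352 z [nan nan nan] med [nan nan] rect mm [581.3 199. ] [312.9  16.6] 26.0
```

View pics/w1.png

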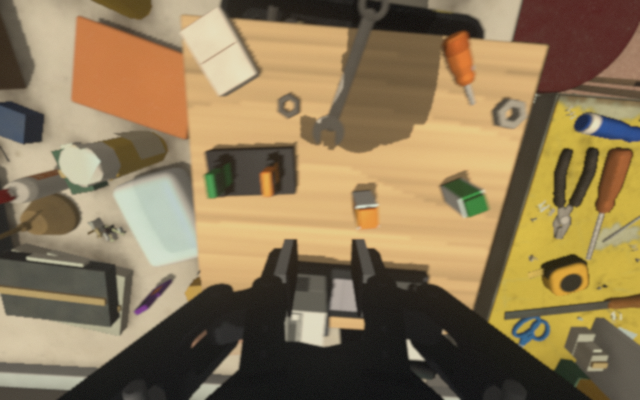

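The wrist picture shows the rack at (250,170) with green tab (211,185) and amber tab (268,182), the amber cell at (367,210) and the green cell at (465,197). The photometer is hidden behind the fingers. Next I'll refine the poses by intersecting rays with the known heights.

```bash
cat >> h.py <<'E'
def onplane(mask,K,T,h):
    v,u=np.where(mask); r=np.stack([(u-K[0,2])/K[0,0],(v-K[1,2])/K[1,1],np.ones(len(u))],-1)@T[:3,:3].T
    return (T[:3,3]+r*((h-T[2,3])/r[:,2])[:,None])[:,:2]
def tops(img,P,K,T):
    hsv=cv2.cvtColor(img,cv2.COLOR_RGB2HSV); H,S,V=[hsv[...,i].astype(int) for i in range(3)]
    x,y,z=P[...,0],P[...,1],P[...,2]; on=(x>.3)&(x<.8)&(y>-.08)&(y<.36)
    org=(H<22)&(H>4)&(S>150)&(V>90); grn=(H>45)&(H<80)&(S>90)
    for n,m,h in [("amber tab",org,.174),("green tab",grn,.174),("amber cap",org,.160),("green cap",grn,.160),("heads",(S<60)&(V>80),.189)]:
        m=(m&on&(abs(z-h)<.004)).astype(np.uint8)
        k,lab,st,_=cv2.connectedComponentsWithStats(m)
        for j in range(1,k):
            if st[j,4]<20: continue
            xy=onplane(lab==j,K,T,h); print(n,st[j,4],"cen",np.round(xy.mean(0)*1000,1),"rect",*rect(xy))
E
python3 - <<'E'
from h import *
for n in ["scene0","side0","w1"]:
    z=np.load(n+".npz"); print(n); tops(z["img"],z["P"],z["K"],z["T"])
E
```

```text
scene0
amber tab 71 cen [426.   42.8] rect [425.7  42.6] [29.9 11.7] 5.8
green tab 60 cen [432.  -13.3] rect [432.3 -13.3] [27.1  9.9] 9.4
amber cap 93 cen [461.  150.5] rect [461.2 150.7] [26.8 21. ] 8.8
green cap 50 cen [439.  264.2] rect [439.2 264.4] [13.  20.2] 30.5
green cap 20 cen [424.7 -15.3] rect [427.7 -13.5] [16.6 10. ] 3.4
heads 493 cen [591.5 211.6] rect [591.2 212. ] [69.6 64. ] 88.6
heads 570 cen [590.5  78.2] rect [589.7  78.7] [71.5 66.9] 88.3
side0
amber tab 34 cen [427.8  40.5] rect [428.1  40.1] [24.2 12.9] 13.8
green tab 27 cen [432.5 -15.6] rect [433.1 -15.9] [ 9.2 22.5] 88.3
amber cap 43 cen [462.8 147.7] rect [463.2 147.8] [22.6 22.2] 6.9
green cap 25 cen [438.1 259.9] rect [437.8 259.7] [17.6 19.8] 25.4
heads 250 cen [594.4 207.7] rect [595.3 207. ] [74.  59.9] 84.6
heads 328 cen [593.7  75.8] rect [593.6  77. ] [75.2 61.9] 89.2
w1
amber tab 239 cen [427.9  43.8] rect [428.4  43.8] [26.5  9.4] 4.9
green tab 236 cen [433.7 -11.5] rect [434.  -11.4] [25.7 10.3] 3.0
amber cap 331 cen [463.3 150.1] rect [463.5 150.7] [23.3 18.4] 6.6
green cap 322 cen [440.  260.9] rect [439.8 260.9] [20.4 19.6] 27.2
heads 1027 cen [584.7  97.5] rect [586.5  97.6] [56.4 38.2] 12.2
heads 86 cen [589.3  69.6] rect [590.8  69.6] [32.   4.4] 1.8
heads 150 cen [613.2 215.4] rect [612.9 213.2] [34.9 12.4] 38.7
```

```bash
python3 -c "
from h import *
print(toolmove(np.array([.428,.0432,.147])-arm.get_state()['tcp_pos']))"
```

```text
[ 0.61289176 -5.47824242 12.19610857]
```

```bash
python3 -m pendant '[[[0,0,-1],[0.6,-5.5,0],35],[[0,0,-1],[0.6,-5.5,0],35],[[0,0,-1],[0.6,-5.5,4],35],[[0,0,-1],[0.6,-5.5,6],35],[[0,0,-1],[0.6,-5.5,6],35]]'; python3 - <<'E'
from h import *
img,d,K,T=cam("wrist"); P=cloud(d,K,T); cv2.imwrite("pics/w2.png",img[...,::-1]);tops(img,P,K,T)
print(toolmove(np.array([.428,.0432,.147])-arm.get_state()['tcp_pos']))
E
```

```text
t: 2.65
tcp_pos: [0.4248, 0.0476, 0.2071]
orientation: [-0.002, -0.047, 0.999, 0.0]
ft_force: [-0.8, 0.5, 1.0]
grip_width: 0.0297
finger_force: 0.0
amber tab 379 cen [427.7  43.6] rect [427.5  43.8] [26.2  9.5] 4.7
green tab 374 cen [433.3 -11.6] rect [433.6 -11.5] [26.2  9.8] 6.4
amber cap 30 cen [416.5  41.7] rect [416.5  41.6] [2.8 8.5] 12.9
amber cap 567 cen [462.5 150.2] rect [462.8 150. ] [24.4 20.7] 9.7
green cap 30 cen [422.3 -11.9] rect [422.2 -12.1] [2.6 8.2] 5.4
green cap 582 cen [439.2 261.5] rect [439.  261.3] [22.  23.5] 29.4
heads 83 cen [590.  181.7] rect [588.4 182.8] [11.3 12.1] 5.3
[-0.19918383 -0.46274172  6.18644458]
```

View pics/w2.png

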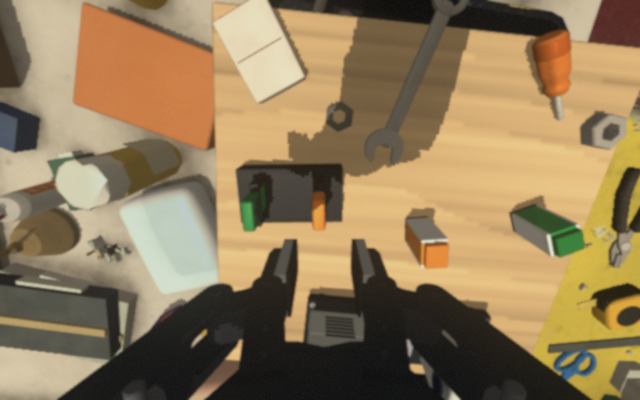

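The amber tab (318,208) is ahead of and between the fingers, and the amber cell at (427,240) shows its white side facing the robot. I'll let the arm settle and then descend.

```bash
python3 -m pendant '[[[0,0,0],[0,0,0],35],[[0,0,0],[0,0,0],35],[[0,0,0],[0,0,0],35]]'; python3 - <<'E'
from h import *
print(toolmove(np.array([.4278,.0436,.147])-arm.get_state()['tcp_pos']))
E
```

```text
t: 3.0
tcp_pos: [0.4269, 0.0474, 0.2101]
orientation: [0.001, -0.047, 0.999, -0.0]
ft_force: [-1.2, 0.5, -0.2]
grip_width: 0.0297
finger_force: 0.0
[-0.04704878 -0.38482043  6.31038767]
```

```bash
python3 -m pendant '[[[0,0,0],[0,-0.4,0],35],[[0,0,0],[0,-0.4,3],35],[[0,0,0],[0,-0.4,6.2],35],[[0,0,0],[0,-0.4,6.2],35],[[0,0,0],[0,-0.4,6.2],35]]'
python3 -m pendant '[[[0,0,0],[0,0,0],0],[[0,0,0],[0,0,0],0],[[0,0,0],[0,0,0],0],[[0,0,0],[0,0,0],0],[[0,0,0],[0,0,0],0]]' 40
```

```text
t: 3.5
tcp_pos: [0.4268, 0.0431, 0.1479]
orientation: [-0.0, -0.047, 0.999, 0.0]
ft_force: [-0.1, 0.4, -0.5]
grip_width: 0.03
finger_force: 0.0
t: 4.0
tcp_pos: [0.4268, 0.0433, 0.1474]
orientation: [0.0, -0.047, 0.999, -0.0]
ft_force: [1.0, 0.8, 1.2]
grip_width: 0.0004
finger_force: 0.0
```

```bash
python3 - <<'E'
from h import *
img,d,K,T=cam("wrist"); P=cloud(d,K,T); tops(img,P,K,T)
im2,d2,K2,T2=cam("side"); print("side"); tops(im2,cloud(d2,K2,T2),K2,T2)
a=cv2.resize(img[120:400,160:480,::-1],(560,490)); b=cv2.resize(im2[150:270,220:340,::-1],(490,490))[:,:240*1]
b=cv2.resize(im2[170:270,230:290+40,::-1],(240,240)); c=np.zeros((490,240,3),np.uint8); c[:240]=b
cv2.imwrite("pics/g1.png",np.hstack([a,c]))
E
```

```text
amber tab 156 cen [417.5  42.3] rect [417.4  42.2] [6.3 9.2] 5.9
green tab 649 cen [433.  -11.2] rect [433.1 -11.1] [26.3 10.1] 6.3
amber cap 76 cen [416.6  42. ] rect [417.   41.4] [ 4.8 10.3] 21.6
amber cap 924 cen [461.8 149.5] rect [461.8 149.3] [25.5 21.4] 9.0
green cap 88 cen [422.5 -12.1] rect [422.8 -12.7] [ 4.7 11.4] 5.4
green cap 288 cen [441.8 252.4] rect [442.9 252. ] [22.9  8.1] 24.5
heads 51 cen [416.3  38. ] rect [416.3  38.2] [4.7 3.6] 4.7
heads 54 cen [415.5  46.2] rect [415.6  46.2] [4.4 3.9] 16.3
side
amber tab 23 cen [427.3  37.9] rect [427.4  37.6] [23.7  9.4] 4.6
green tab 28 cen [432.1 -15.9] rect [433. -17.] [11.3 22.5] 88.3
green cap 28 cen [437.3 259.3] rect [437.3 259.7] [19.9 18.7] 33.0
heads 227 cen [596.8 205.2] rect [596.5 206.2] [74.7 57.7] 82.4
heads 329 cen [593.8  75.9] rect [593.7  76. ] [77.1 61.6] 89.2
```

View pics/g1.png

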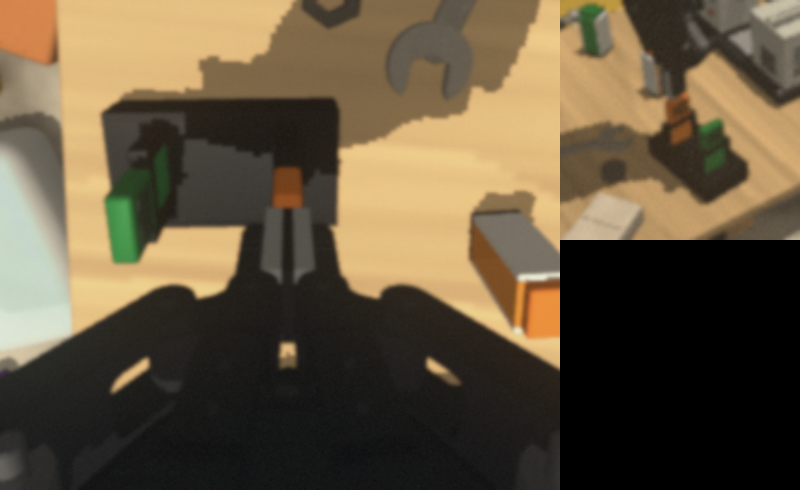

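```bash
python3 - <<'E'
from h import *
img,d,K,T=cam("wrist"); P=cloud(d,K,T)
for r in range(212,280,5): print(r,[ (c,)+tuple(np.round(P[r,c],3)) for c in (317,322,324,327,333)], img[r,317],img[r,324])
print(arm.get_state())
E
```

```text
212 [(317, np.float64(0.425), np.float64(0.038), np.float64(0.122)), (322, np.float64(0.414), np.float64(0.041), np.float64(0.149)), (324, np.float64(0.414), np.float64(0.042), np.float64(0.149)), (327, np.float64(0.414), np.float64(0.044), np.float64(0.149)), (333, np.float64(0.424), np.float64(0.05), np.float64(0.122))] [34 29 24] [35 30 26]
217 [(317, np.float64(0.43), np.float64(0.038), np.float64(0.121)), (322, np.float64(0.417), np.float64(0.041), np.float64(0.152)), (324, np.float64(0.416), np.float64(0.042), np.float64(0.152)), (327, np.float64(0.416), np.float64(0.044), np.float64(0.152)), (333, np.float64(0.429), np.float64(0.05), np.float64(0.121))] [84 53 31] [108  61  26]
222 [(317, np.float64(0.417), np.float64(0.038), np.float64(0.159)), (322, np.float64(0.416), np.float64(0.041), np.float64(0.161)), (324, np.float64(0.416), np.float64(0.042), np.float64(0.16)), (327, np.float64(0.416), np.float64(0.044), np.float64(0.16)), (333, np.float64(0.432), np.float64(0.05), np.float64(0.123))] [104  61  30] [115  64  27]
227 [(317, np.float64(0.417), np.float64(0.038), np.floa
[... 3782 characters left out ...]
5, 'joint_pos': array([-9.50795339e-02,  7.63668238e-02, -3.41156021e-01,  1.15318887e+00,
       -1.22680780e-05, -1.89372246e-01]), 'joint_vel': array([-0.00071391,  0.00179564, -0.00165842, -0.00053101,  0.00137045,
       -0.00051746]), 'joint_torque': array([ 2.44126051e-03, -3.92508316e+01,  3.29351914e+01,  4.69343446e-03,
       -3.91703143e-04, -1.60959021e-04]), 'tcp_pos': array([0.42676029, 0.04327639, 0.14724383]), 'orientation': array([ 4.10115211e-05, -4.71288917e-02,  9.98888816e-01, -1.20691572e-05]), 'ft_force': array([-0.1681345 , -0.07450229, -0.62069027]), 'wrist_torque': array([0.02800367, 0.02422981, 0.01670412]), 'finger_force': 0.0, 'grip_width': 8.94792119628218e-05}
```

The depth shows the fingertips ending at z≈0.185 and closed above the tab, whose top is at 0.174. The reported TCP (0.147) therefore lies about 37 mm beyond the real finger ends. I'll apply that offset, reopen and go down 3.7 cm in steps while watching the force.

```bash
python3 -m pendant '[[[0,0,0],[0,0,0],35],[[0,0,0],[0,0,0],35],[[0,0,0],[0,0,0],35],[[0,0,0],[0,0,1],35],[[0,0,0],[0,0,2],35]]'
python3 -m pendant '[[[0,0,0],[0,0,0.8],35],[[0,0,0],[0,0,1.6],35],[[0,0,0],[0,0,1.6],35],[[0,0,0],[0,0,1.6],35]]'
python3 -m pendant '[[[0,0,0],[0,0,0],0],[[0,0,0],[0,0,0],0],[[0,0,0],[0,0,0],0],[[0,0,0],[0,0,0],0]]' 40
```

```text
t: 4.65
tcp_pos: [0.4268, 0.0433, 0.1264]
orientation: [0.0, -0.047, 0.999, -0.0]
ft_force: [-0.0, -1.5, -0.2]
grip_width: 0.0301
finger_force: 0.0
t: 5.05
tcp_pos: [0.4267, 0.0433, 0.111]
orientation: [-0.0, -0.047, 0.999, 0.0]
ft_force: [-0.5, -0.4, 0.4]
grip_width: 0.0304
finger_force: 0.0
t: 5.45
tcp_pos: [0.4271, 0.0433, 0.1116]
orientation: [0.0, -0.047, 0.999, -0.0]
ft_force: [-0.3, 0.2, 4.4]
grip_width: 0.0094
finger_force: 40.3
```

Gripped: width 9.4 mm and 40 N. Now I'll lift, and estimate the slot coarsely from the scene and side views.

```bash
python3 -m pendant '[[[0,0,0],[0,0,-2],0],[[0,0,0],[0,0,-5],0],[[0,0,0],[0,0,-9],0],[[0,0,0],[0,0,-13.5],0],[[0,0,0],[0,0,-13.5],0]]'; cat >> h.py <<'E'
def slot(img,d,K,T,box,P,thr=90):
    # dark hole inside the grey head top, projected on the z=.189 plane
    x,y,z=P[...,0],P[...,1],P[...,2]; V=img.max(-1).astype(int)
    top=((abs(z-.189)<.005)&(x>box[0])&(x<box[1])&(y>box[2])&(y<box[3])).astype(np.uint8)
    k,lab,st,_=cv2.connectedComponentsWithStats(top); top=(lab==1+np.argmax(st[1:,4])).astype(np.uint8)
    c=max(cv2.findContours(top,cv2.RETR_EXTERNAL,cv2.CHAIN_APPROX_NONE)[0],key=cv2.contourArea)
    hull=np.zeros_like(top); cv2.drawContours(hull,[cv2.convexHull(c)],-1,1,-1)
    print("top",rect(onplane(hull>0,K,T,.189)))
    hull=cv2.erode(hull,np.ones((5,5)))
    for t in (thr-20,thr,thr+20):
        m=((hull>0)&(V<t)).astype(np.uint8); k,lab,st,_=cv2.connectedComponentsWithStats(m)
        if k<2: continue
        m=lab==1+np.argmax(st[1:,4]); print("slot",t,m.sum(),rect(onplane(m,K,T,.189)))
E
python3 - <<'E'
from h import *
for n in ["scene0","side0"]:
    z=np.load(n+".npz"); print(n); slot(z["img"],z["d"],z["K"],z["T"],(.53,.65,.02,.13),z["P"],120)
E
```

```text
t: 5.95
tcp_pos: [0.4287, 0.0431, 0.2512]
orientation: [0.004, -0.047, 0.999, -0.001]
ft_force: [1.1, -0.4, -1.3]
grip_width: 0.0096
finger_force: 39.8
scene0
top (array([590.1,  79.6]), array([76.3, 69.3]), 87.7)
slot 100 4 (array([603.1,  68.8]), array([ 0. , 12.6]), 88.9)
slot 120 53 (array([590.9,  74.3]), array([10.4, 45.7]), 88.9)
slot 140 74 (array([590.9,  74.4]), array([10.7, 45.7]), 88.9)
side0
top (array([593.5,  76.3]), array([79.7, 65.1]), 88.4)
slot 120 4 (array([574.1,  72.4]), array([6.6, 2.3]), 24.9)
slot 140 31 (array([591.4,  72.2]), array([ 8.5, 41.6]), 89.2)
```

```bash
python3 -m pendant '[[[0,0,6.5],[-4,0.2,0],0],[[0,0,6.5],[-8,0.4,0],0],[[0,0,6.5],[-12,0.6,0],0],[[0,0,6.5],[-16,0.8,0],0],[[0,0,6.5],[-20,1,0],0]]'
python3 -m pendant '[[[0,0,0],[-1.7,0,0],0],[[0,0,0],[-1.7,0,0],0],[[0,0,0],[-1.7,0,0],0],[[0,0,0],[-1.7,0,0],0]]'
python3 - <<'E'
from h import *
img,d,K,T=cam("wrist"); P=cloud(d,K,T); cv2.imwrite("pics/w3.png",img[...,::-1]); np.savez("w3.npz",img=img,P=P,d=d,K=K,T=T)
slot(img,d,K,T,(.53,.65,.02,.13),P,100)
E
```

```text
t: 6.45
tcp_pos: [0.6262, 0.0723, 0.2453]
orientation: [-0.0, 0.01, 1.0, -0.0]
ft_force: [0.2, -0.3, -0.4]
grip_width: 0.0094
finger_force: 39.8
t: 6.85
tcp_pos: [0.6409, 0.0717, 0.2464]
orientation: [-0.0, 0.01, 1.0, -0.0]
ft_force: [-1.5, -0.1, -0.8]
grip_width: 0.0095
finger_force: 39.8
top (array([593.7,  81.1]), array([73.8, 58. ]), 88.9)
slot 80 101 (array([591.7, 114.5]), array([22.5,  3.2]), 2.0)
slot 100 207 (array([593.7,  76.5]), array([19.5, 52.4]), 88.5)
slot 120 793 (array([593.4,  76.5]), array([21.1, 53.3]), 88.4)
```

View pics/w3.png

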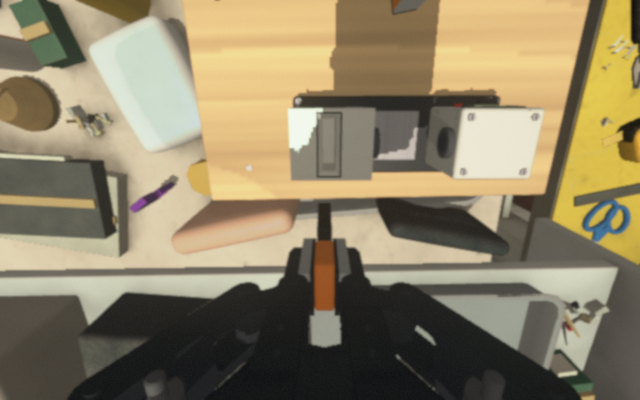

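The slot with its chamfer is at (328,145), the lamp head at (332,143), and the receiver head at (495,143). The held filter shows at (323,225). I'll measure the slot and the filter in this same picture so the calibration error cancels.

```bash
python3 - <<'E'
from h import *
z=np.load("w3.npz"); img,P,K,T=z["img"],z["P"],z["K"],z["T"]
for r in range(200,250,6):
    q=[c for c in range(300,350) if P[r,c,2]>.21 and P[r,c,0]<.70 and img[r,c].max()<300]
    if q: print(r,q[0],q[-1],np.round(P[r,q[0]],4),np.round(P[r,q[-1]],4),np.round(P[r,(q[0]+q[-1])//2],4))
# slot edges at several rows
V=img.max(-1)
for r in (120,130,145,160,170): print(r,V[r,306:352])
V2=V[100:190,328]; print(V2)
# receiver top
x,y,zz=P[...,0],P[...,1],P[...,2]
m=(abs(zz-.189)<.004)&(y>.15)&(y<.27)&(x>.5)&(x<.67); print("receiver",rect(onplane(m,K,T,.189)),onplane(m,K,T,.189).mean(0))
m=(abs(zz-.189)<.004)&(y>.02)&(y<.13)&(x>.5)&(x<.67); print("lamp",rect(onplane(m,K,T,.189)),np.median(zz[m]))
E
```

```text
206 319 330 [0.6232 0.0687 0.2504] [0.6235 0.0757 0.25  ] [0.623  0.0719 0.2513]
212 318 331 [0.6237 0.0682 0.2597] [0.6242 0.0761 0.2587] [0.6236 0.0719 0.2601]
218 318 331 [0.6231 0.0684 0.2706] [0.6236 0.0759 0.2698] [0.6231 0.0719 0.2708]
224 318 331 [0.6231 0.0686 0.279 ] [0.6236 0.0757 0.2783] [0.6232 0.0719 0.279 ]
230 318 331 [0.6252 0.0686 0.2822] [0.6251 0.0756 0.2828] [0.6247 0.0718 0.2835]
236 318 331 [0.6281 0.0686 0.2835] [0.629  0.0755 0.2821] [0.6285 0.0718 0.2828]
242 303 346 [0.6296 0.0608 0.2873] [0.6306 0.0833 0.286 ] [0.6304 0.0717 0.286 ]
248 300 349 [0.6341 0.0588 0.2854] [0.6343 0.085  0.2859] [0.6306 0.0717 0.2922]
120 [248 248 248 248 248 248 248 248 246 236 195 139 118 123 124 126 131 138
 140 141 140 140 140 140 140 141 139 134 124 114 117 123 121 110  94  92
 114 132 138 140 138 138 139 138 139 138]
130 [248 248 248 248 247 240 217 168 142 126 104  95 108 122 125 127 131 136
 141 141 141 141 140 140 140 141 140 134 123 115 116 123 121 114  96  94
 116 133 138 138 139 139 138 138 138 138]
145 [174 161 151 142 140 139 141 141 139 131 111  93 102 118 124 125
[... 333 characters left out ...]
141 139 141 139 138 137 131 112  93 102 120 125 125 121 120
 117 117 118 116 116 116 117 117 117 116 118 121 124 124 117 103  91 109
 130 137 137 136 137 136 137 135 137 138]
[ 58  56  55  56  56  57  65  91 120 136 135 120  92  92 110 119 117 119
 130 136 140 141 140 140 142 140 139 140 140 140 140 140 141 139 140 139
 138 139 139 141 139 139 139 139 139 139 139 138 138 139 139 139 140 138
 138 138 138 139 138 138 138 136 130 119 111 110 109 109 109 111 116 127
 131 133 130 116  92 101 129 153 189 223 233 236 237 237 236 236 235 234]
receiver (array([595.3, 208.8]), array([72.7, 56.2]), 88.9) [0.59426623 0.21132439]
lamp (array([593.7,  81.1]), array([73.2, 58. ]), 88.9) 0.18910030890956792
```

```bash
python3 -m pendant '[[[0,0,0],[2.5,0.15,0],0],[[0,0,0],[5,0.3,0],0],[[0,0,0],[5,0.3,2],0],[[0,0,0],[5,0.3,4],0],[[0,0,0],[5,0.3,4],0]]'
python3 -m pendant '[[[0,0,0],[0,0,0],0],[[0,0,0],[0,0,0],0]]'
python3 - <<'E'
from h import *
img,d,K,T=cam("wrist"); P=cloud(d,K,T); np.savez("w4.npz",img=img,P=P)
cv2.imwrite("pics/w4.png",cv2.resize(img[150:310,220:440,::-1],None,fx=3.5,fy=3.5,interpolation=cv2.INTER_CUBIC))
E
```

```text
t: 7.4
tcp_pos: [0.59, 0.0757, 0.2049]
orientation: [-0.001, 0.01, 1.0, -0.0]
ft_force: [-0.7, -0.3, -0.5]
grip_width: 0.0091
finger_force: 39.8
t: 7.6
tcp_pos: [0.5922, 0.0756, 0.2076]
orientation: [0.001, 0.01, 1.0, 0.0]
ft_force: [-0.5, -0.5, 0.0]
grip_width: 0.0095
finger_force: 39.8
```

View pics/w4.png

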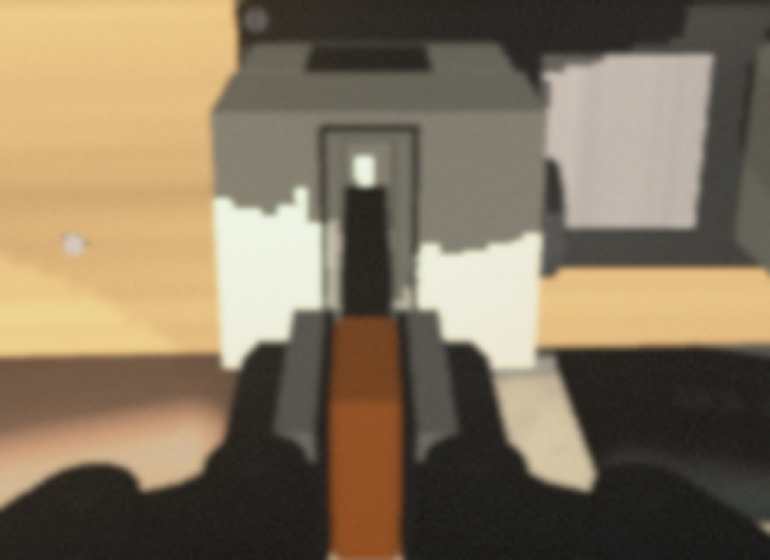

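The frame (crop col 366) is over the slot (crop col 369), aligned to about 1 mm. Descending while watching the force.

```bash
python3 -m pendant '[[[0,0,0],[0.05,0.05,0.5],0],[[0,0,0],[0.05,0.05,1],0],[[0,0,0],[0.05,0.05,1.5],0],[[0,0,0],[0.05,0.05,2],0],[[0,0,0],[0.05,0.05,2],0]]'
```

```text
t: 8.15
tcp_pos: [0.5911, 0.0762, 0.1852]
orientation: [-0.001, 0.01, 1.0, 0.0]
ft_force: [0.2, 0.9, -1.1]
grip_width: 0.0095
finger_force: 39.8
```

```bash
python3 -m pendant '[[[0,0,0],[0,0,0.7],0],[[0,0,0],[0,0,1.4],0],[[0,0,0],[0,0,2],0],[[0,0,0],[0,0,2.4],0],[[0,0,0],[0,0,2.5],0]]'
```

```text
t: 8.65
tcp_pos: [0.5913, 0.0762, 0.1607]
orientation: [-0.0, 0.01, 1.0, 0.0]
ft_force: [0.2, -0.3, -0.3]
grip_width: 0.0095
finger_force: 39.9
```

```bash
python3 -m pendant '[[[0,0,0],[0,0,0.1],0],[[0,0,0],[0,0,0.15],0],[[0,0,0],[0,0,0.2],0],[[0,0,0],[0,0,0.2],0]]'
```

```text
t: 9.05
tcp_pos: [0.5914, 0.0762, 0.1606]
orientation: [0.001, 0.01, 1.0, -0.0]
ft_force: [-4.5, -0.8, 9.1]
grip_width: 0.0094
finger_force: 41.3
```

It's bottomed (9 N). Releasing and going up.

```bash
python3 -m pendant '[[[0,0,0],[0,0,-0.15],35],[[0,0,0],[0,0,-0.15],35],[[0,0,0],[0,0,-0.15],35],[[0,0,0],[0,0,-0.15],35],[[0,0,0],[0,0,-3],35]]'
python3 -m pendant '[[[0,0,0],[0,0,-4],60],[[0,0,0],[0,0,-8],60],[[0,0,0],[-4,0,-9],60],[[0,0,0],[-5,0,-9],60],[[0,0,0],[-5,0,-9],60]]'
python3 - <<'E'
from h import *
img,d,K,T=cam("wrist"); P=cloud(d,K,T); cv2.imwrite("pics/w5.png",img[...,::-1]); np.savez("w5.npz",img=img,P=P,d=d,K=K,T=T)
hsv=cv2.cvtColor(img,cv2.COLOR_RGB2HSV); m=(hsv[...,0]>3)&(hsv[...,0]<22)&(hsv[...,1]>150)&(P[...,2]>.2)&(P[...,2]<.24)
print(m.sum(),np.nanpercentile(P[m],[2,50,98],axis=0).round(4)); t=m&(P[...,2]>.219)
print(rect(onplane(t,K,T,.223)))
tops(img,P,K,T)
E
```

```text
t: 9.55
tcp_pos: [0.5898, 0.0762, 0.1861]
orientation: [-0.003, 0.01, 1.0, 0.0]
ft_force: [0.2, 1.4, 0.2]
grip_width: 0.0301
finger_force: 0.0
t: 10.05
tcp_pos: [0.6427, 0.075, 0.2781]
orientation: [-0.0, 0.01, 1.0, -0.0]
ft_force: [-0.4, -0.0, -0.3]
grip_width: 0.0513
finger_force: 0.0
353 [[0.5807 0.0717 0.2115]
 [0.5922 0.0758 0.223 ]
 [0.6051 0.0799 0.2242]]
(array([593.2,  75.7]), array([ 8.1, 25.4]), 89.2)
heads 4485 cen [594.1 211.4] rect [594.7 209. ] [70.4 55.7] 88.9
heads 4004 cen [591.8  79. ] rect [593.4  78.6] [68.  56.8] 89.1
```

View pics/w5.png

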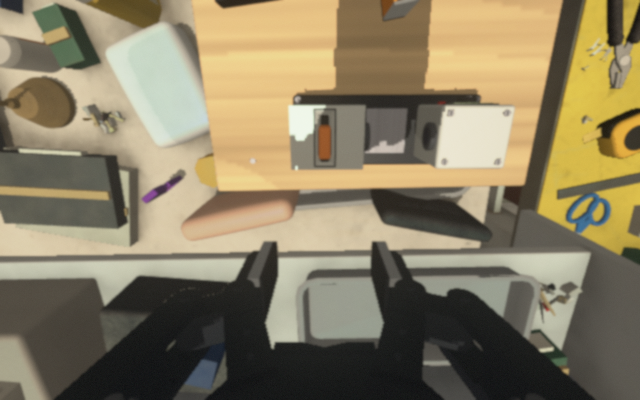

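The amber tab stands at (324,138) in the slot with its top at z=0.223, exactly the fully-home height, and the fingers are clear. Now on to the cell: rotate about 80° and hover above it.

```bash
python3 -m pendant '[[[0,0,8.5],[4.5,1.8,0],60],[[0,0,17],[9,3.6,0],60],[[0,0,25.5],[13.5,5.4,0],60],[[0,0,34],[18.1,7.1,0],60],[[0,0,40],[18.1,7.1,0],60]]'
python3 -m pendant '[[[0,0,8.5],[0,0,0],60],[[0,0,17],[0,0,0],60],[[0,0,25.5],[0,0,0],60],[[0,0,34],[0,0,0],60],[[0,0,40],[0,0,0],60]]'
python3 -m pendant '[[[0,0,0],[0,0,4],60],[[0,0,0],[0,0,7],60],[[0,0,0],[0,0,7],60],[[0,0,0],[0,0,7],60]]'
python3 - <<'E'
from h import *
img,d,K,T=cam("wrist"); P=cloud(d,K,T); cv2.imwrite("pics/w6.png",img[...,::-1]); np.savez("w6.npz",img=img,P=P,d=d,K=K,T=T)
tops(img,P,K,T)
# heads' inner edges from w5 (robust)
z=np.load("w5.npz"); P=z["P"]; x,y,zz=P[...,0],P[...,1],P[...,2]
for n,a,b in (("lamp",.02,.13),("recv",.15,.27)):
    m=(abs(zz-.189)<.003)&(y>a)&(y<b)&(x>.575)&(x<.610); print(n,np.percentile(y[m],[1,99]).round(4)); m=(abs(zz-.189)<.003)&(y>a)&(y<b)&(x>.5)&(x<.67); print(np.percentile(x[m],[1,99]).round(4))
E
```

```text
t: 10.6
tcp_pos: [0.4557, 0.1512, 0.2804]
orientation: [-0.0, 0.352, 0.936, 0.0]
ft_force: [-0.2, -1.3, 0.5]
grip_width: 0.0513
finger_force: 0.0
t: 11.1
tcp_pos: [0.4605, 0.1496, 0.279]
orientation: [-0.0, 0.652, 0.758, -0.0]
ft_force: [-0.0, -0.2, 0.2]
grip_width: 0.0515
finger_force: 0.0
t: 11.5
tcp_pos: [0.4611, 0.1496, 0.2099]
orientation: [-0.0, 0.65, 0.76, -0.0]
ft_force: [0.4, -0.4, 0.4]
grip_width: 0.0515
finger_force: 0.0
amber cap 558 cen [463.7 152.2] rect [463.9 152. ] [20.2 19.5] 8.9
green cap 931 cen [440.7 264. ] rect [440.8 263.8] [19.7 21.4] 28.2
heads 7900 cen [594.  214.5] rect [593.8 211. ] [69.7 59.5] 89.1
heads 1384 cen [597.3 105.3] rect [594.3 105. ] [29.1 65.1] 77.4
lamp [0.0452 0.1153]
[0.5652 0.6218]
recv [0.1794 0.2448]
[0.5676 0.6235]
```

View pics/w6.png

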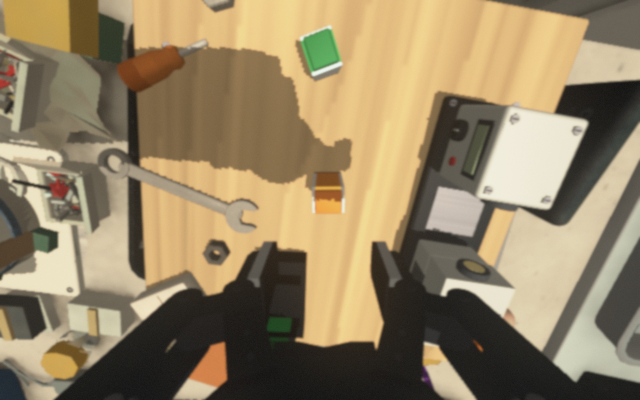

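The amber cell is at (328,190) between the fingers, with its amber window facing the camera and its white sides left and right under the pads. The green cell is well away at (320,50). Descending for a grip on the frosted sides.

```bash
python3 -m pendant '[[[0,0,0],[0.1,0.2,3],60],[[0,0,0],[0.1,0.2,6],60],[[0,0,0],[0.1,0.2,8],60],[[0,0,0],[0.1,0.2,8],60],[[0,0,0],[0.1,0.2,8],60]]'
python3 - <<'E'
from h import *
img,d,K,T=cam("wrist"); P=cloud(d,K,T); np.savez("w7.npz",img=img,P=P,d=d,K=K,T=T)
cv2.imwrite("pics/w7.png",cv2.resize(img[130:330,200:460,::-1],None,fx=3,fy=3,interpolation=cv2.INTER_CUBIC)); tops(img,P,K,T)
E
```

```text
t: 12.05
tcp_pos: [0.4645, 0.1511, 0.1308]
orientation: [0.001, 0.65, 0.76, 0.001]
ft_force: [0.5, 1.2, 0.8]
grip_width: 0.0515
finger_force: 0.0
amber cap 1209 cen [463.6 152.5] rect [463.5 152.8] [21.6 21.1] 8.8
green cap 2203 cen [440.8 262.6] rect [440.7 263.7] [19.8 22.4] 28.1
heads 9522 cen [579.2 208.9] rect [573.8 206.2] [39.6 77.9] 28.0
heads 93 cen [433.2 156.9] rect [433.2 156.6] [7.  4.4] 71.6
heads 94 cen [492.  166.3] rect [491.9 166.3] [6.4 4.8] 8.8
heads 447 cen [614.8 110.1] rect [613.4 112.1] [ 9.8 29.7] 57.4
```

View pics/w7.png

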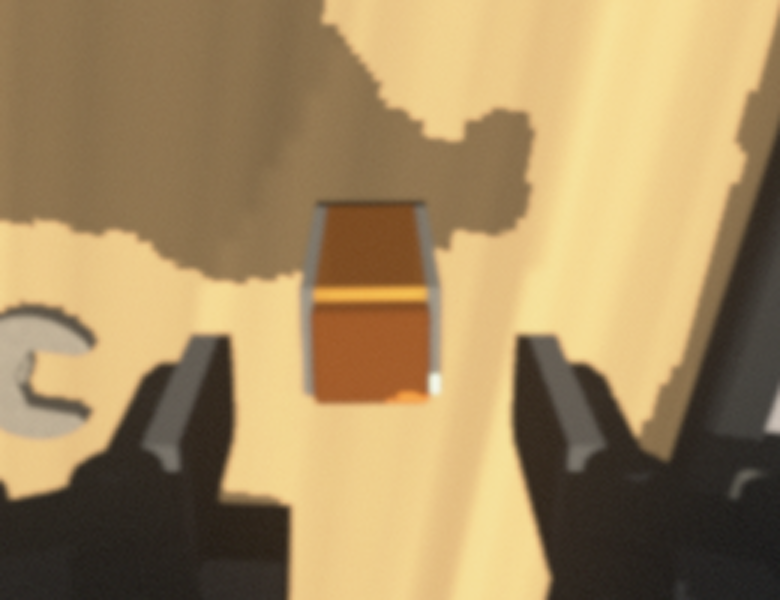

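The cell (370,300) stands centred between the fingers, with its frosted sides facing the pads. Going down the last 5.5 cm and closing gently at 30 N.

```bash
python3 -m pendant '[[[0,0,0],[0.1,0,2],60],[[0,0,0],[0.1,0,4],60],[[0,0,0],[0.1,0,5.5],60],[[0,0,0],[0.1,0,5.5],60],[[0,0,0],[0.1,0,5.5],60]]'
python3 -m pendant '[[[0,0,0],[0,0,0],45],[[0,0,0],[0,0,0],40],[[0,0,0],[0,0,0],0],[[0,0,0],[0,0,0],0],[[0,0,0],[0,0,0],0]]' 30
python3 -m pendant '[[[0,0,0],[0,0,0],0],[[0,0,0],[0,0,0],0]]' 30
```

```text
t: 12.6
tcp_pos: [0.4644, 0.1521, 0.0756]
orientation: [0.001, 0.65, 0.76, 0.001]
ft_force: [0.1, 0.6, 0.2]
grip_width: 0.0512
finger_force: 0.0
t: 13.1
tcp_pos: [0.4641, 0.1521, 0.0751]
orientation: [0.001, 0.65, 0.76, 0.001]
ft_force: [-0.6, -0.9, 6.2]
grip_width: 0.0275
finger_force: 30.0
t: 13.3
tcp_pos: [0.4641, 0.1521, 0.0751]
orientation: [0.001, 0.65, 0.76, 0.001]
ft_force: [-1.0, 0.3, 6.2]
grip_width: 0.0279
finger_force: 30.0
```

```bash
python3 -m pendant '[[[0,0,0],[0,0,-1],0],[[0,0,0],[0,0,-2.5],0],[[0,0,0],[0,0,-4.4],0],[[0,0,0],[0,0,-4.4],0],[[0,0,0],[0,0,-4.4],0]]'
python3 - <<'E'
from h import *
img,d,K,T=cam("wrist"); P=cloud(d,K,T); np.savez("w8.npz",img=img,P=P,d=d,K=K,T=T)
cv2.imwrite("pics/w8.png",img[...,::-1])
hsv=cv2.cvtColor(img,cv2.COLOR_RGB2HSV); o=(hsv[...,0]>3)&(hsv[...,0]<22)&(hsv[...,1]>150)&(np.hypot(P[...,0]-.464,P[...,1]-.152)<.03)
z=P[...,2]; print(np.nanpercentile(z[o],[2,25,50,75,98]).round(4)); zt=np.nanpercentile(z[o],90); m=o&(abs(z-.204)<.004); print(m.sum(), rect(onplane(m,K,T,.204)))
print(toolmove(np.array([.5945,.146,.119])-arm.get_state()['tcp_pos']),arm.get_state()['tcp_pos'])
E
```

```text
t: 13.8
tcp_pos: [0.4637, 0.152, 0.1184]
orientation: [0.0, 0.65, 0.76, 0.0]
ft_force: [0.4, 0.6, -2.0]
grip_width: 0.0277
finger_force: 29.8
[0.1489 0.1805 0.1972 0.2032 0.2043]
2532 (array([463.3, 153.4]), array([22. , 22.1]), 8.9)
[-2.61697522 12.8737203  -0.12833497] [0.46326343 0.15193561 0.11777419]
```

View pics/w8.png

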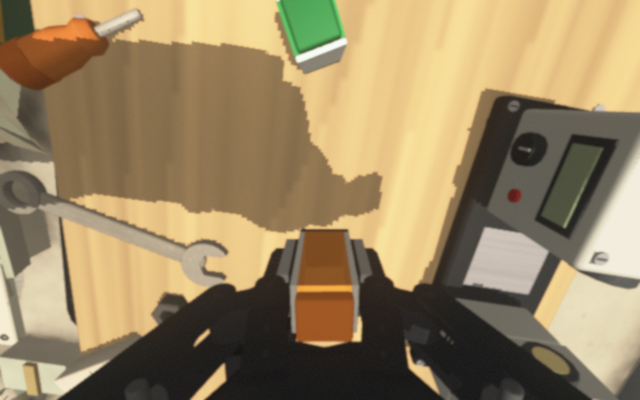

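The cell is held upright by the two white sides at (325,290), with its cap top at z≈0.2035, so its middle is at 0.1725 as wanted. Next I'll square it to the photometer and move up to the gap.

```bash
python3 -m pendant '[[[0,0,5],[-0.6,2.2,0],0],[[0,0,10],[-1.3,4.3,0],0],[[0,0,10],[-1.3,4.3,0],0],[[0,0,10],[-1.3,4.3,0],0],[[0,0,10],[-1.3,4.3,0],0]]'
python3 - <<'E'
from h import *
img,d,K,T=cam("wrist"); P=cloud(d,K,T); np.savez("w9.npz",img=img,P=P,d=d,K=K,T=T)
x,y,z=P[...,0],P[...,1],P[...,2]
for n,a,b in (("lamp",.02,.13),("recv",.15,.27)):
    m=(abs(z-.189)<.003)&(y>a)&(y<b)&(x>.56)&(x<.63)
    if m.sum()>50: print(n,m.sum(),"y",np.percentile(y[m],[1,99]).round(4),"x",np.percentile(x[m],[1,99]).round(4))
s=arm.get_state(); print(s['tcp_pos'],s['orientation']); print(toolmove(np.array([.5945,.146,.119])-s['tcp_pos']))
E
```

```text
t: 14.35
tcp_pos: [0.507, 0.1458, 0.1176]
orientation: [-0.001, 0.713, 0.701, -0.001]
ft_force: [-0.4, -0.4, -1.6]
grip_width: 0.0277
finger_force: 29.9
lamp 898 y [0.0851 0.113 ] x [0.5649 0.6234]
recv 27757 y [0.1813 0.2451] x [0.5671 0.6213]
[0.50712902 0.14585558 0.11784382] [-3.25459045e-04  7.13495122e-01  7.00660009e-01 -3.96717717e-04]
[ 0.17301245  8.73527419 -0.12455029]
```

```bash
python3 -m pendant '[[[0,0,0],[0.2,2,-0.1],0],[[0,0,0],[0.2,4,-0.1],0],[[0,0,0],[0.2,6,-0.1],0],[[0,0,0],[0.2,8,-0.1],0],[[0,0,0],[0.2,8.75,-0.1],0]]'
python3 -m pendant '[[[0,0,0],[0,0,0],0],[[0,0,0],[0,0,0],0],[[0,0,0],[0,0,0],0],[[0,0,0],[0,0,0],0]]'
python3 - <<'E'
from h import *
im=[]
for n in ("scene","wrist"):
    img,d,K,T=cam(n); P=cloud(d,K,T); x,y,z=P[...,0],P[...,1],P[...,2]
    hsv=cv2.cvtColor(img,cv2.COLOR_RGB2HSV); o=(hsv[...,0]>3)&(hsv[...,0]<22)&(hsv[...,1]>130)&(np.hypot(x-.5945,y-.147)<.025)&(z>.12)
    if o.sum(): print(n,o.sum(),"z",np.percentile(z[o],[2,98]).round(4)); m=o&(abs(z-.204)<.005); print(m.sum(), rect(onplane(m,K,T,.204)) if m.sum()>5 else "")
    f=(hsv[...,0]>3)&(hsv[...,0]<22)&(hsv[...,1]>130)&(np.hypot(x-.593,y-.076)<.03)&(z>.2); 
    if f.sum(): print("tab z",np.percentile(z[f],[2,98]).round(4))
    m=(abs(z-.189)<.003)&(y>.15)&(y<.27)&(x>.56)&(x<.63)
    if m.sum()>50: print("recv y",np.percentile(y[m],[1,99]).round(4),"x",np.percentile(x[m],[1,99]).round(4))
    im.append(cv2.resize(img[110:230,230:390,::-1],(480,360),interpolation=cv2.INTER_CUBIC) if n=="scene" else cv2.resize(img[...,::-1],(480,300))[:230])
cv2.imwrite("pics/fin.png",np.vstack(im)[:600])
s=arm.get_state(); print(s['tcp_pos'],s['orientation']); print(toolmove(np.array([.5945,.1465,.119])-s['tcp_pos']))
E
```

```text
t: 14.9
tcp_pos: [0.5964, 0.1462, 0.1189]
orientation: [0.0, 0.714, 0.7, 0.0]
ft_force: [-0.7, 0.7, -1.5]
grip_width: 0.0279
finger_force: 30.0
t: 15.3
tcp_pos: [0.5949, 0.1462, 0.1195]
orientation: [0.0, 0.714, 0.7, 0.0]
ft_force: [0.1, -1.3, -1.0]
grip_width: 0.0272
finger_force: 30.0
scene 151 z [0.1466 0.2066]
39 (array([588.7, 140.2]), array([21.3, 30.9]), 59.7)
tab z [0.2014 0.2257]
recv y [0.1825 0.2445] x [0.5649 0.6207]
wrist 5580 z [0.1524 0.2053]
2798 (array([595. , 147.6]), array([24.2, 22.3]), 88.9)
recv y [0.1567 0.2451] x [0.5683 0.6238]
[0.59519515 0.14618282 0.11951593] [1.02480490e-04 7.13802677e-01 7.00346847e-01 1.46782060e-04]
[ 0.03038578 -0.07012435  0.05157055]
```

View pics/fin.png

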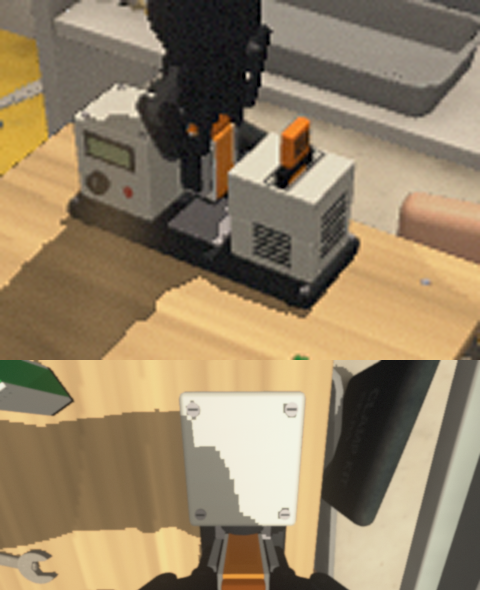

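The final picture shows the cell held between the lenses at (215,165), square and clear of both heads. The amber filter tab stands in the lamp head at (295,150). In the same wrist view the cell is at (595.0,147.6) against a gap middle of about (595,147.2), so I'm handing in.

```bash
python3 -m pendant '[[[0,0,0],[0,0,0],0],[[0,0,0],[0,0,0],0],[[0,0,0],[0,0,0],0]]' && python3 -c "
from plant import arm
print(arm.hand_in())"
```

```text
t: 15.7
tcp_pos: [0.5955, 0.1461, 0.1192]
orientation: [-0.0, 0.714, 0.7, -0.0]
ft_force: [-0.1, -0.1, -1.5]
grip_width: 0.0279
finger_force: 30.0
the job is handed in; nothing more can be done
None
```

I handed the job in at 15.7 s: the amber filter is fully home in the lamp head and released, and the amber cell is held by its frosted sides within about 1 mm of the measured middle of the light path; the hand-in returned no verdict.

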